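Draw the blind plug from a valve block

ROBOT

A 7-joint arm with a two-finger parallel gripper is mounted at the origin on the work surface. World frame = base frame: x ahead of the robot, y to its left, z up, the work surface at z = 0. Lengths are in m, angles in rad, forces in N, time in s.
With the tool pointing down it reaches from about 0.4 to 0.85 m from the base axis. Payload 10.4 kg.
Tool frame: the origin (TCP) lies midway between the tips of the shut fingers; the grasp point (between the pads) lies 19 mm behind it (manip.tcp_to_grasp is the distance from the TCP to the grasp point, in m); z points along the fingers, y is the line along which they close (so a half turn about z gives the same grasp; the last joint's range is limited). The gripper opens to 85 mm and grips with 20 to 120 N. Pads are 22 mm wide; open, the fingers measure 114 mm over their backs; the gripper's body (76 mm by 85 mm) begins 54 mm behind the grasp point. The pads swing forward as they close: fully open they stand 13 mm farther back than shut.
Start: joints at [1.193, 0.332, -0.065, 1.46, 0.022, 1.35, -0.088], TCP at [0.217, -0.586, 0.231] pointing down, gripper open.
Joint ranges: [-2.6, 2.6], [-0.5, 2.12], [-1.47, 1.34], [0.16, 2.42], [-1.27, 4.41], [0.06, 2.06], [-2.6, 2.6]. Speed limits (rad/s): [2.22, 2.22, 2.79, 2.79, 3.14, 3.14, 3.14].

INTERFACE

Orientations are given as a unit quaternion [x, y, z, w].
In Python, from workcell import manip gives the robot as it stands.
- The arm moves only by the shell command python3 -m jog 'ROWS' [FORCE]. ROWS is a JSON object of lists of equal length, an entry for each row: "offset": the shift along the world's x, y, z in m, a list of three; "yaw": the turn about the world's z in degrees; "jaw": the closure, from 0 (fully open) to 1 (shut). A call has 1 to 20 rows; each row shifts and turns the commanded pose from where the row before left it; what a row does not reach is not made up. A row lasts 1/12 s, in which the tool goes at most 41.7 mm and 7.16 degrees, less where a joint would pass 70% of its speed; a pose out of reach is approached as far as the arm can. A call is refused whole if a number of a shift passes 0.0417 or a number of a turn 7.16, either way. A call with a gripper value outside its range is refused whole. The fingers move at their own pace and stop on an object; FORCE is the grip in N (left out, the last holds). Time passes only in rows, so rows that do not move let the fingers close. It gives the time, the measured TCP pose, the force, the opening and the grip force at its end, in the units of the state.
- manip.get_obs(): the state, without advancing time (a new reading comes with each control period).
- manip.camera(name): name is "scene" or "top" or "wrist"; returns a dict with "frame" (400x640x3 uint8, red, green, blue), "camera_matrix" (3x3 intrinsics, pixels), "eye" and "attitude" of the camera in the world; the wrist camera has in their place "hand_eye" (4x4, takes a point from camera to tool coordinates, whose origin is the TCP and whose axes are the flange's). Camera axes: x right, y up, looking along -z (the intrinsics and any distortion apply to the point x, -y, -z); pixel columns grow to the right and rows downward; lengths in m; the calibration is good to about 2 mm. A picture is of the moment at which its call begins: read the wrist's pose just before it. There is no depth.
- manip.hand_in(): hands the job in; it is judged then, once.
Trained networks look in a picture, given as the dict that the camera call returned (one of the last four; its "shot" number tells which), for a name from the list of things; names that differ only in an ending like _2 or _b are one class to them, and where a whole thing is asked for, a point or a joint stands for the part that bears it (a point fixed in the world has none). Each returns a list of dicts, best first, with "score" (0 to 1); they miss things now and then, are a little off and sometimes report something else, mostly with a low value. They report only what shows in the picture. A call takes as long as a camera call.
- manip.masks_of(picture, name): "region" (400x640 bool, what is visible of it).
- manip.tip_of(picture, name): "at" ([x, y, z] in m, in world coordinates, good to about 4 mm: a listed point, or the origin of a listed thing).
The state is a dict: "clock": time; "joint_pos": joint angles; "joint_velocities": joint speeds; "tau": joint torques, N m; "position": TCP position; "ee_rot": TCP orientation; "ft_force": force on the tool from outside, world axes, zero at the start; "torque": the same for the moment, N m; "grip_width": opening from 0.0 (shut) to 1.0 (fully open); "grasp_force": force on a finger pad.
Only numpy, scipy, OpenCV 4.12 (cv2) and the standard library are available. Lean on these libraries where they do the work, as an engineer would, in place of code of your own. Each camera call takes 0.05 s, during which the arm holds its last target. There are 200 camera calls.

TASK

Take the puller rod from the tool block, thread it clockwise into the flush brass plug of the valve block in the vice until its collar is down on the plug, then draw the plug straight up out of its bore with it. Stand the plug gently upright on the floor of the steel parts tray with the rod still screwed in, and let go. Leave the other things on the bench where they are.

Things in the scene. Friction and masses are not known exactly. Their poses are not given: they have to be found in the camera images.
- rod: steel puller rod with a red T-handle, 106 mm tall, 0.22 kg, standing in the tool block with its collar on the block's top. Origin on its axis at the collar's underside, z up towards the handle, x along the handle. Collar 33 mm diameter, z 0 to 6 mm; spindle 12 mm diameter, z 6 to 50; handle a flat-sided bar 90 mm along x, 16 mm wide, z 50 to 70 mm, the same after half a turn
- rod_grip (a point): centre of the rod's T-handle, on the spindle axis 60 mm above the underside of the collar; axes as rod
- rod_tip (a point): bottom tip of the rod, 36 mm below the collar. Below the collar the rod has a 14 mm core with a coarse two-start right-hand thread, 23 mm over its crests, 3.5 to 13.5 mm below the collar; the rest is a plain 14 mm nose whose last 10 mm taper to 7 mm. The thread advances 14 mm per full turn, clockwise seen from above driving it in
- plug: brass blind plug, 38 mm diameter, 46 mm tall, 0.34 kg, flush in the bore of the valve block. Origin at the centre of its underside, z up along its axis. Its seal resists drawing with about 7 N (besides its weight) over the first 30 mm and keeps it from turning while the rod is screwed in
- plug_mouth (a point): centre of the plug's top face, 46 mm above its origin, and of its tapped hole: mouth 28 mm wide, 17 mm between thread crests, 40 mm deep. Let down, the rod's thread meets the plug's with the collar 4 to 11 mm above this face, depending on the angle; 105 to 285 degrees clockwise then bring the collar down on it. The thread has about 1 mm of play; let go, the rod stays in it, leaning a little
- vice: blue machine vice bolted to the bench, about 310 mm long (along its x), 150 mm wide, jaws 78 mm high, gripping an aluminium valve block 72 x 104 mm (x, y) with its top face 92 mm above the bench. Origin under its middle, z up. On the block a hex plug stands 7 mm high at vice x 0, y -30 mm. The tommy bar at the -x end reaches 86 mm high
- bore (a point): centre of the mouth of the plug's vertical bore, in the block's top face, at vice x 0, y +20 mm, z 92 mm. Bore 40.5 mm wide, 46 mm deep
- stand: wooden tool block, 70 x 170 mm (x, y), 50 mm high, fixed, with punches standing up to 32 mm above it near both y ends. Origin at the centre of its underside. The rod stands in a 27 mm hole at its centre, 44 mm deep
- tray: open steel parts tray, fixed, 150 x 200 mm (x, y) and 25 mm high, walls 4 mm, floor 4 mm thick (inner floor 4 mm above the bench). Origin at the centre of its underside. A bearing lies towards its +x, +y corner; the -y half is empty
- bearing: steel ball bearing, 47 mm diameter, 14 mm high, lying flat in the tray; origin at the centre of its underside; to be left where it is
- hammer: hammer lying on the bench, 280 mm long; bystander
- wrench: steel spanner lying on the bench, 160 mm long; bystander
- file: flat file with a wooden handle, 320 mm long; bystander
- brush: bench brush, 240 mm long; bystander
- oilcan: green can standing on the bench, 60 mm diameter, 100 mm high; bystander

How it is judged:
On the way, in this order (a step that is already met when the one before it is completed fails the run):
1. the rod is threaded home: collar within 2.5 mm of the plug's face and on its axis, the plug still in its bore (z of rod in the frame of plug below 0.0485 m and horizontal distance between rod and plug_mouth below 0.004 m and angle between the z axis of rod and the z axis of plug, either way round below 0.12 rad and z of plug in the frame of vice below 0.051 m), for 0.2 s.
2. the plug is drawn up clear of its bore on the rod, still over it (z of plug in the frame of vice above 0.094 m and horizontal distance between plug and bore below 0.02 m and z of rod in the frame of plug below 0.051 m and angle between plug's own z axis and vertical below 0.2 rad), for 0.05 s.
At the end, for the whole second after the job is handed in: the plug stands upright (within 0.1 rad) and at rest on the floor of the tray, inside its walls, with the rod still screwed in (collar within 5 mm of the plug's face) (x of plug in the frame of tray between -0.056 and 0.056 m and y of plug in the frame of tray between -0.081 and 0.081 m and z of plug in the frame of tray below 0.008 m and angle between plug's own z axis and vertical below 0.1 rad and z of rod in the frame of plug below 0.051 m and horizontal distance between rod and plug_mouth below 0.006 m and linear speed of each of plug, rod below 0.02 m/s); the robot touches nothing.
It fails at once if the plug is dropped or banged into the tray (faster than 0.4 m/s within 30 mm of its floor) (z of plug in the frame of tray below 0.034 m and x of plug in the frame of tray between -0.075 and 0.075 m and y of plug in the frame of tray between -0.1 and 0.1 m and linear speed of plug above 0.4 m/s).
It fails at once if a bystander is moved by more than 30 mm (distance of any of bearing, hammer, wrench, file, brush, oilcan from where it was at the start of the episode above 0.03 m).
It also fails if it takes over 67 s, if anything falls off the work surface, if the arm or the gripper's body presses on something with over 40 N, if the wrist force passes 120 N, or if a joint passes its speed limit or range.

## Working session

There is one attempt and no reset: what is moved stays moved. The work goes in short steps, Python scripts to look and compute and a shell command to move; the robot and the scene stay as the last step left them, time stands still between calls to the robot, and variables do not carry over. Pictures are saved under pics/ and viewed, at most 10 in all, crops included, and the job is handed in when it is done.

```bash
ls; mkdir -p pics
cat > h.py <<'E'
import numpy as np, cv2
from workcell import manip
def save(p,n): cv2.imwrite(f'pics/{n}.png',cv2.cvtColor(p['frame'],cv2.COLOR_RGB2BGR))
def st():
    o=manip.get_obs(); print({k:np.round(o[k],4).tolist() for k in ('clock','position','ee_rot','ft_force','torque','grip_width','grasp_force')}); return o
E
python3 - <<'E'
from h import *
o=st(); print(manip.tcp_to_grasp)
for c in('top','scene'):
    p=manip.camera(c); save(p,c)
    print(c,{k:np.round(p[k],3).tolist() for k in('camera_matrix','eye','attitude')},[k for k in p])
    for n in('rod','rod_grip','rod_tip','plug','plug_mouth','vice','bore','stand','tray','bearing','oilcan','hammer','wrench','file','brush'):
        try: r=manip.tip_of(p,n); print(n,[(np.round(d['at'],3).tolist(),round(d['score'],2)) for d in r[:2]])
        except Exception as e: print(n,e)
E
cd pics; python3 -c "
import cv2,numpy as np
a=cv2.imread('top.png');b=cv2.imread('scene.png')
cv2.imwrite('both.png',np.vstack([cv2.resize(a,(480,300)),cv2.resize(b,(480,300))]))"
```

```text
pics
{'clock': 0.0, 'position': [0.217, -0.5857, 0.2305], 'ee_rot': [0.9843, 0.1765, -0.0002, -0.0007], 'ft_force': [-0.4543, 0.8169, -0.3957], 'torque': [-0.0089, 0.0009, 0.0106], 'grip_width': 1.0032, 'grasp_force': 0.0}
0.0187
top {'camera_matrix': [[389.924, 0.0, 310.635], [0.0, 389.924, 199.69], [0.0, 0.0, 1.0]], 'eye': [0.305, 0.018, 1.049], 'attitude': [-0.068, 0.077, 0.727, -0.679]} ['frame', 'camera_matrix', 'eye', 'attitude', 'shot']
rod [([0.483, 0.333, 0.052], 0.55), ([0.292, -0.393, -0.002], 0.49)]
rod_grip [([0.486, 0.338, 0.112], 0.79)]
rod_tip []
plug [([0.588, 0.04, 0.043], 0.73)]
plug_mouth [([0.59, 0.039, 0.092], 0.54)]
vice [([0.582, 0.015, 0.005], 0.57)]
bore [([0.589, 0.037, 0.092], 0.62)]
stand [([0.486, 0.339, -0.002], 0.61)]
tray [([0.503, -0.295, 0.003], 0.7), ([0.76, 0.246, -0.001], 0.43)]
bearing [([0.516, -0.226, 0.005], 0.56)]
oilcan [([0.32, 0.371, 0.004], 0.67)]
hammer [([0.759, 0.246, -0.001], 0.64)]
wrench [([0.789, -0.038, -0.001], 0.56), ([0.586, 0.035, 0.091], 0.29)]
file [([0.748, -0.279, -0.001], 0.87), ([0.484, 0.339, -0.002], 0.47)]
brush [([0
[... 284 characters left out ...]
0.485, 0.34, 0.053], 0.91)]
rod_grip [([0.486, 0.334, 0.11], 0.69)]
rod_tip [([0.481, 0.33, 0.014], 0.75)]
plug [([0.582, 0.034, 0.046], 0.49)]
plug_mouth [([0.588, 0.022, -0.0], 0.74), ([0.587, 0.038, 0.09], 0.56)]
vice [([0.586, 0.022, 0.001], 0.87), ([0.497, -0.295, -0.003], 0.57)]
bore [([0.485, 0.332, 0.111], 0.35)]
stand [([0.482, 0.33, 0.003], 0.82), ([0.795, -0.041, -0.002], 0.35)]
tray [([0.498, -0.293, -0.002], 0.68)]
bearing [([0.518, -0.224, 0.008], 0.58)]
oilcan [([0.321, 0.371, -0.002], 0.92)]
hammer [([0.753, 0.246, -0.003], 0.61)]
wrench [([0.797, -0.043, -0.003], 0.82)]
file [([0.75, -0.277, 0.003], 0.96), ([0.486, 0.342, 0.051], 0.64)]
brush [([0.29, -0.392, -0.002], 0.58)]
```

View pics/top.png

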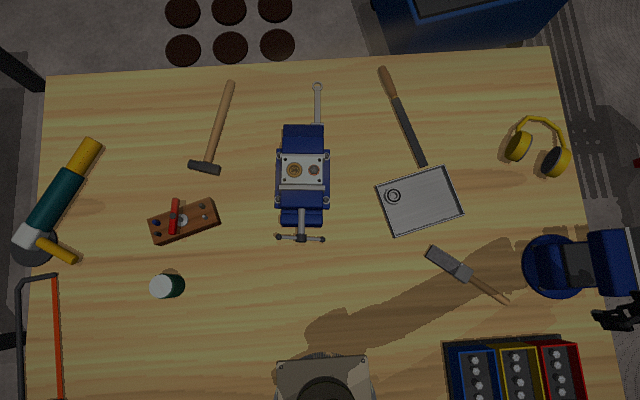

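View pics/scene.png

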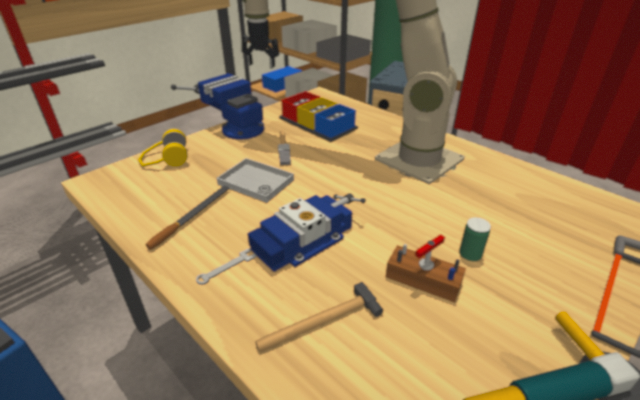

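The top view shows the rod with its red handle in the stand at about (175,215), the vice plug at (294,170), the hex plug at (314,170) and the tray at (420,200). Next I'll measure the handle yaw, fuse the position estimates and check the joint 7 convention.

```bash
cat >> h.py <<'E'
from scipy.spatial.transform import Rotation as R
def campose(p,o=None):
    if 'eye' in p: return np.array(p['eye']),R.from_quat(p['attitude']).as_matrix()
    H=np.array(p['hand_eye']); Rt=R.from_quat(o['ee_rot']).as_matrix()
    return np.array(o['position'])+Rt@H[:3,3], Rt@H[:3,:3]
def toz(p,uv,z,o=None):
    e,A=campose(p,o); uv=np.atleast_2d(uv).astype(float)
    q=np.c_[uv,np.ones(len(uv))]@np.linalg.inv(np.array(p['camera_matrix'])).T
    d=(q*[1,-1,-1])@A.T
    return e+d*((z-e[2])/d[:,2])[:,None]
def red(p,box=None):
    f=p['frame'].astype(int); m=(f[...,0]>110)&(f[...,1]<70)&(f[...,2]<70)
    return m
def blob(m):
    n,l,s,c=cv2.connectedComponentsWithStats(m.astype(np.uint8)); i=1+np.argmax(s[1:,4]); return l==i
def rect(p,m,z,o=None):
    ys,xs=np.nonzero(m); P=toz(p,np.c_[xs,ys],z,o)[:,:2]
    r=cv2.minAreaRect((P*1000).astype(np.float32)); b=cv2.boxPoints(r)
    e=[b[1]-b[0],b[2]-b[1]]; e=max(e,key=np.linalg.norm)
    return np.array(r[0])/1000,r[1],np.degrees(np.arctan2(e[1],e[0]))%180
E
python3 - <<'E'
from h import *
p=manip.camera('top')
for n in('rod','rod_grip','stand','tray','vice'):
    r=manip.masks_of(p,n)
    z={'rod':.12,'rod_grip':.12,'stand':.05,'tray':.025,'vice':.0}[n]
    for d in r[:1]: 
        m=d['region']; print(n,d['score'],m.sum(),rect(p,m,z))
f=p['frame'].astype(int); m=(f[...,0]>90)&(f[...,1]<f[...,0]*.4)&(f[...,2]<f[...,0]*.4)
m[:180]=0;m[250:]=0;m[:,:150]=0;m[:,220:]=0
m=blob(m); print(m.sum(),rect(p,m,.12))
w=manip.camera('wrist'); print(np.round(w['hand_eye'],3).tolist(),np.round(w['camera_matrix'],1).tolist(),list(w))
E
```

```text
rod 0.66 416 (array([0.48125702, 0.32039639]), (44.4296760559082, 87.8569564819336), np.float32(175.91956))
stand 0.63 169 (array([0.59859607, 0.03631655]), (37.32628631591797, 35.91875457763672), np.float32(86.10592))
tray 0.68 4104 (array([ 0.49909406, -0.2943869 ]), (154.1120147705078, 210.26243591308594), np.float32(104.194664))
vice 0.67 4947 (array([0.57972034, 0.01715608]), (150.31643676757812, 335.3470458984375), np.float32(175.4535))
84 (array([0.45893881, 0.33648297]), (13.153687477111816, 36.923641204833984), np.float32(173.01419))
[[-0.001, 0.954, 0.299, 0.076], [1.0, 0.001, -0.001, -0.0], [-0.001, 0.299, -0.954, -0.142], [0.0, 0.0, 0.0, 1.0]] [[306.2, 0.0, 321.6], [0.0, 306.2, 201.4], [0.0, 0.0, 1.0]] ['frame', 'camera_matrix', 'hand_eye', 'shot']
```

```bash
python3 -m jog '{"offset":[[0,0,0],[0,0,0],[0,0,0]],"yaw":[7,7,0],"jaw":[0,0,0]}' 40; python3 -c "
from h import *
o=st();print(np.round(o['joint_pos'],3))"
```

```text
clock: 2.2
position: [0.2171, -0.5861, 0.2314]
ee_rot: [0.955, 0.298, 0.0, 0.0]
ft_force: [0.0, 0.2, -0.7]
grip_width: 0.998
grasp_force: 0.0
{'clock': 2.2, 'position': [0.2171, -0.5861, 0.2314], 'ee_rot': [0.9546, 0.2979, 0.0, 0.0001], 'ft_force': [0.0145, 0.1513, -0.6718], 'torque': [0.0317, -0.0361, 0.0402], 'grip_width': 0.9983, 'grasp_force': 0.0}
[ 1.22   0.334 -0.098  1.458  0.033  1.351  0.154]
```

```bash
python3 -m jog '{"offset":[[0.018,0.03,0.001],[0.018,0.03,0.001],[0.018,0.03,0.001],[0.018,0.03,0.001],[0.018,0.03,0.001],[0.018,0.03,0.001],[0.018,0.03,0.001],[0.018,0.03,0.001],[0.018,0.03,0.001],[0.018,0.03,0.001],[0.018,0.03,0.001],[0.018,0.03,0.001],[0.018,0.03,0.001],[0.018,0.03,0.001],[0.018,0.03,0.001],[0.018,0.03,0.001]],"yaw":[5,5,5,5,5,5,5,5,5,5,5,5,5,5,5,5],"jaw":[0,0,0,0,0,0,0,0,0,0,0,0,0,0,0,0]}' 40
python3 -m jog '{"offset":[[-0.001,0.03,-0.001],[-0.001,0.03,-0.001],[-0.001,0.03,-0.001],[-0.001,0.03,-0.001],[-0.001,0.03,-0.001],[-0.001,0.03,-0.001],[-0.001,0.03,-0.001],[-0.001,0.03,-0.001],[-0.001,0.03,-0.001],[-0.001,0.03,-0.001],[-0.001,0.03,-0.001],[-0.001,0.03,-0.001],[-0.001,0.03,-0.001],[-0.001,0.03,-0.001],[-0.001,0.022,0],[0,0,0],[0,0,0]],"yaw":[4,4,4,4,4,4,4,4,4,4,4,4,4,4,4,0,0],"jaw":[0,0,0,0,0,0,0,0,0,0,0,0,0,0,0,0,0]}'
python3 - <<'E'
from h import *
o=st(); print(np.round(o['joint_pos'],3)); p=manip.camera('wrist'); save(p,'w1')
for n in('rod','rod_grip','stand'):
    print(n,[(np.round(d['at'],4).tolist(),round(d['score'],2)) for d in manip.tip_of(p,n)[:2]])
f=p['frame'].astype(int); m=(f[...,0]>90)&(f[...,1]<f[...,0]*.4)&(f[...,2]<f[...,0]*.4)
m=blob(m); print(m.sum(),rect(p,m,.12,o), np.argwhere(m).mean(0))
E
```

```text
clock: 3.53
position: [0.5058, -0.1046, 0.2477]
ee_rot: [0.542, 0.84, 0.0, 0.0]
ft_force: [1.2, -0.4, -0.1]
grip_width: 1.001
grasp_force: 0.0
clock: 4.95
position: [0.4894, 0.3372, 0.233]
ee_rot: [0.05, 0.999, 0.0, -0.001]
ft_force: [-0.3, -0.5, -0.2]
grip_width: 1.007
grasp_force: 0.0
{'clock': 4.95, 'position': [0.4894, 0.3372, 0.233], 'ee_rot': [0.0502, 0.9987, 0.0003, -0.0005], 'ft_force': [-0.3114, -0.5025, -0.1892], 'torque': [0.0019, -0.0532, -0.023], 'grip_width': 1.0068, 'grasp_force': 0.0}
[ 0.068  0.423 -0.976  1.505  0.351  1.401  0.545]
rod [([0.485, 0.3409, 0.0483], 0.82)]
rod_grip [([0.4863, 0.337, 0.1087], 0.7)]
stand [([0.4822, 0.3327, 0.0014], 0.89)]
500 (array([0.4520647 , 0.33826633]), (13.443965911865234, 28.433794021606445), np.float32(174.49908)) [153.31  319.524]
```

View pics/w1.png

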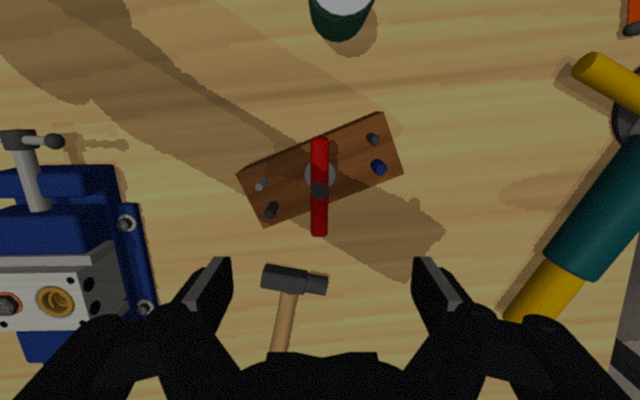

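The wrist view shows the red handle vertical at about (320,187), rows 137–236, with a dark patch at (320,190), and the collar at (320,175). My red threshold caught only part of the handle, so I'll redo it.

Run:
```python
from h import *
o=st(); p=manip.camera('wrist')
f=p['frame'].astype(int); m=(f[...,0]>1.8*f[...,1]+8)&(f[...,0]>1.8*f[...,2]+8)
w=np.zeros_like(m); w[125:245,300:342]=1; m&=w
m=cv2.morphologyEx(m.astype(np.uint8),cv2.MORPH_CLOSE,np.ones((25,3)))>0
m=blob(m); ys,xs=np.nonzero(m); print(m.sum(),xs.min(),xs.max(),ys.min(),ys.max(),rect(p,m,.12,o))
# end points of bar at mid-width
for r0 in (ys.min(),ys.max()):
    print(r0, toz(p,[[xs.mean(),r0]],.12,o), toz(p,[[xs.mean(),r0]],.10,o))
print(f[170:200,320])
```

```text
{'clock': 5.15, 'position': [0.4908, 0.3346, 0.2334], 'ee_rot': [0.0514, 0.9987, -0.0003, 0.0003], 'ft_force': [-0.3814, -0.6628, 0.5266], 'torque': [-0.0012, -0.016, 0.0322], 'grip_width': 1.0031, 'grasp_force': 0.0}
1838 311 332 133 234 (array([0.48041797, 0.33571619]), (17.264802932739258, 89.5748291015625), np.float32(175.15083))
133 [[0.43580797 0.34005749 0.12      ]] [[0.43748    0.33987101 0.1       ]]
234 [[0.52488642 0.33082634 0.12      ]] [[0.53352463 0.32991796 0.1       ]]
[[82  4  0]
 [83 15 10]
 [83  4  2]
 [85 12  7]
 [83 11 12]
 [85 13  9]
 [84  6 11]
 [83  0  0]
 [85 14 12]
 [78  9  2]
 [59 24 21]
 [37 32 32]
 [32 36 35]
 [31 31 32]
 [31 24 23]
 [25 26 28]
 [31 30 33]
 [33 30 30]
 [30 29 28]
 [26 27 23]
 [30 31 29]
 [31 34 31]
 [31 32 32]
 [29 29 26]
 [29 28 29]
 [25 24 24]
 [39 33 26]
 [60 20 15]
 [83  9  6]
 [83  1  0]]
```

```bash
python3 -m jog '{"offset":[[-0.005,0.001,-0.02],[0,0,-0.02],[0,0,-0.02],[0,0,-0.02],[0,0,-0.02],[0,0,-0.02],[0,0,-0.02],[0,0,0],[0,0,0],[0,0,0],[0,0,0],[0,0,0],[0,0,0],[0,0,0],[0,0,0],[0,0,0]],"yaw":[1,0,0,0,0,0,0,0,0,0,0,0,0,0,0,0],"jaw":[0,0,0,0,0,0,0,0,1,1,1,1,1,1,1,1]}' 100
python3 -m jog '{"offset":[[0,0,0.004],[0,0,0.01],[0,0,0.02],[0,0,0.025],[0,0,0.025],[0,0,0.025],[0,0,0.025],[0,0,0.025],[0,0,0],[0,0,0]],"yaw":[0,0,0,0,0,0,0,0,0,0],"jaw":[1,1,1,1,1,1,1,1,1,1]}'
python3 - <<'E'
from h import *
for i in range(2):
    o=st(); p=manip.camera('wrist')
    for n in('rod','rod_grip','rod_tip','plug_mouth','bore'):
        print(n,[(np.round(d['at'],4).tolist(),round(d['score'],2)) for d in manip.tip_of(p,n)[:2]])
save(p,'w2'); p=manip.camera('top'); save(p,'t2')
for n in('rod','rod_grip','rod_tip','plug_mouth','bore'):
        print(n,[(np.round(d['at'],4).tolist(),round(d['score'],2)) for d in manip.tip_of(p,n)[:2]])
E
```

```text
clock: 6.53
position: [0.4854, 0.3371, 0.0941]
ee_rot: [0.041, 0.999, 0.0, 0.0]
ft_force: [0.0, -2.7, 6.8]
grip_width: 0.163
grasp_force: 97.4
clock: 7.37
position: [0.4854, 0.3375, 0.2539]
ee_rot: [0.041, 0.999, 0.001, 0.001]
ft_force: [0.7, 0.6, -1.9]
grip_width: 0.164
grasp_force: 97.6
{'clock': 7.3667, 'position': [0.4854, 0.3375, 0.2539], 'ee_rot': [0.0407, 0.9992, 0.0007, 0.001], 'ft_force': [0.6946, 0.6271, -1.9385], 'torque': [0.029, 0.0054, 0.0503], 'grip_width': 0.1642, 'grasp_force': 97.5964}
rod [([0.4849, 0.3413, 0.2098], 0.85)]
rod_grip [([0.4826, 0.3383, 0.2668], 0.6)]
rod_tip []
plug_mouth [([0.5895, 0.0421, 0.0931], 0.78)]
bore [([0.5873, 0.0385, 0.0918], 0.71), ([0.5899, 0.0385, 0.0904], 0.55)]
{'clock': 7.6667, 'position': [0.4848, 0.3366, 0.2514], 'ee_rot': [0.0407, 0.9992, -0.0004, -0.0007], 'ft_force': [0.5925, -0.6199, -1.7166], 'torque': [-0.001, 0.0133, -0.0052], 'grip_width': 0.1646, 'grasp_force': 97.5956}
rod [([0.4855, 0.3382, 0.2072], 0.96)]
rod_grip [([0.4851, 0.3393, 0.2657], 0.74), ([0.3186, 0.3736, 0.0005], 0.42)]
rod_tip []
plug_mouth [([0.5881, 0.0381, 0.0904], 0.97)]
bore [([0.5839, 0.0417, 0.0907], 0.7), ([0.4789, 0.3377, -0.0004], 0.2)]
rod []
rod_grip []
rod_tip []
plug_mouth [([0.7951, -0.039, -0.0003], 0.15)]
bore [([0.2903, -0.3957, 0.0017], 0.71), ([0.5877, 0.0373, 0.0912], 0.68)]
```

View pics/w2.png

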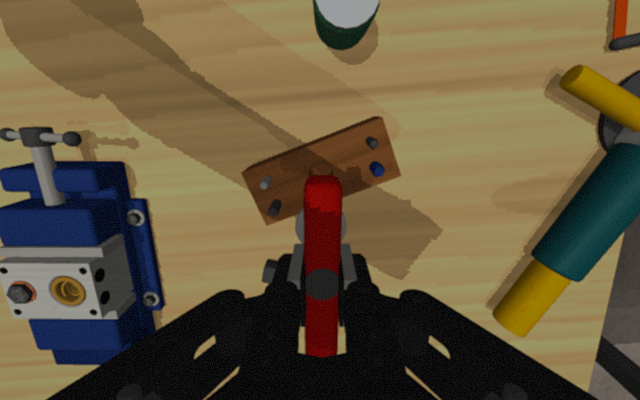

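The rod is held by the handle with the pads centred near the dark hub at (322,283), and the plug mouth shows at (66,290). I'll move it above the plug with the yaw wound counter-clockwise.

```bash
python3 -m jog '{"offset":[[0.0086,-0.025,0],[0.0086,-0.025,0],[0.0086,-0.025,0],[0.0086,-0.025,0],[0.0086,-0.025,0],[0.0086,-0.025,0],[0.0086,-0.025,0],[0.0086,-0.025,0],[0.0086,-0.025,0],[0.0086,-0.025,0],[0.0086,-0.025,0],[0.0086,-0.023,0],[0,0,0],[0,0,0],[0,0,0]],"yaw":[5,5,5,5,5,5,5,5,5,5,5,5,0,0,0],"jaw":[1,1,1,1,1,1,1,1,1,1,1,1,1,1,1]}'
python3 - <<'E'
from h import *
# offset of hub in tool frame from picture w2
o=st(); print(np.round(o['joint_pos'],3)); p=manip.camera('wrist'); save(p,'w3')
H=np.array(p['hand_eye']);K=np.array(p['camera_matrix'])
q=np.linalg.inv(K)@[322,283,1]; d=H[:3,:3]@(q*[1,-1,-1])
for z in(-.029,-.031): print('hub tool',H[:3,3]+d*((z-H[2,3])/d[2]))
for n in('rod','rod_grip','rod_tip','plug_mouth','bore','plug'):
    print(n,[(np.round(d['at'],4).tolist(),round(d['score'],2)) for d in manip.tip_of(p,n)[:2]])
s=manip.camera('scene'); save(s,'s3')
for n in('rod','rod_grip','rod_tip','plug_mouth','bore','plug'):
    print(n,[(np.round(d['at'],4).tolist(),round(d['score'],2)) for d in manip.tip_of(s,n)[:2]])
a=cv2.imread('pics/w3.png');b=cv2.imread('pics/s3.png')[130:290,190:450]
cv2.imwrite('pics/c3.png',np.hstack([cv2.resize(a,(400,250)),cv2.resize(b,(400,250))]))
E
```

```text
clock: 9.52
position: [0.5881, 0.0396, 0.2524]
ee_rot: [-0.464, 0.886, 0.0, 0.0]
ft_force: [-0.2, 0.1, -1.8]
grip_width: 0.173
grasp_force: 97.6
{'clock': 9.5167, 'position': [0.5881, 0.0396, 0.2524], 'ee_rot': [-0.464, 0.8858, 0.0004, 0.0001], 'ft_force': [-0.2443, 0.1475, -1.8288], 'torque': [0.0513, 0.0404, -0.0103], 'grip_width': 0.1725, 'grasp_force': 97.5749}
[ 0.692  0.453 -1.114  1.486  0.406  1.455  2.108]
hub tool [ 0.00512715  0.00039292 -0.029     ]
hub tool [ 0.00638708  0.00039307 -0.031     ]
rod []
rod_grip [([0.5889, 0.0383, 0.2661], 0.62)]
rod_tip []
plug_mouth [([0.5875, 0.0409, 0.0898], 0.76)]
bore []
plug [([0.5851, 0.0353, 0.0473], 0.77)]
rod [([0.5885, 0.0367, 0.2137], 0.84)]
rod_grip []
rod_tip [([0.587, 0.0336, 0.1726], 0.84), ([0.5928, 0.0324, 0.2677], 0.25)]
plug_mouth [([0.5856, 0.0379, 0.0924], 0.66)]
bore [([0.5899, 0.0403, 0.0904], 0.82)]
plug [([0.5836, 0.0373, 0.0498], 0.63)]
```

View pics/c3.png

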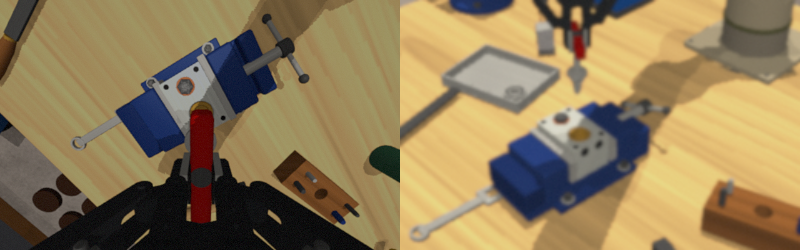

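The wrist view puts the handle right over the mouth, which is partly hidden at (200,108) of the left half. The scene view shows the rod hanging vertically above the block. The hub reads about 3–5 mm off the TCP along tool x, so I'll check that with the handle end edge.

```bash
python3 - <<'E'
from h import *
p=manip.camera('wrist'); f=p['frame'].astype(int)
c=f[:,316:327].mean(1)
print([(r,c[r].astype(int).tolist()) for r in range(162,204,2)])
H=np.array(p['hand_eye']);K=np.array(p['camera_matrix'])
def ray(u,v,z):
    q=np.linalg.inv(K)@[u,v,1]; d=H[:3,:3]@(q*[1,-1,-1]); return np.round((H[:3,3]+d*((z-H[2,3])/d[2]))*1000,1)
for r in range(170,204,4): print(r,ray(321,r,-.026),ray(321,r,-.006))
np.save('f3.npy',p['frame'])
g=f[:,321]; print([(r,g[r].tolist()) for r in range(266,304,3)])
E
python3 -c "
import cv2;a=cv2.imread('pics/w3.png')[150:370,210:430];cv2.imwrite('pics/w3c.png',cv2.resize(a,(600,600),interpolation=cv2.INTER_CUBIC)*1)"
```

```text
[(162, [96, 91, 81]), (164, [93, 67, 22]), (166, [98, 73, 25]), (168, [85, 62, 22]), (170, [79, 56, 18]), (172, [85, 63, 21]), (174, [84, 58, 21]), (176, [70, 0, 1]), (178, [78, 6, 6]), (180, [77, 4, 5]), (182, [78, 5, 2]), (184, [86, 4, 3]), (186, [101, 4, 4]), (188, [100, 7, 5]), (190, [92, 5, 6]), (192, [91, 4, 4]), (194, [92, 5, 3]), (196, [92, 6, 4]), (198, [91, 4, 4]), (200, [93, 7, 6]), (202, [91, 4, 1])]
170 [ 53.   0. -26.] [49. -0. -6.]
174 [ 51.4   0.  -26. ] [47.1 -0.  -6. ]
178 [ 49.9   0.  -26. ] [45.3 -0.  -6. ]
182 [ 48.3   0.  -26. ] [43.4 -0.  -6. ]
186 [ 46.7   0.  -26. ] [41.5 -0.  -6. ]
190 [ 45.   0. -26.] [39.6 -0.  -6. ]
194 [ 43.4   0.  -26. ] [37.7 -0.  -6. ]
198 [ 41.7   0.  -26. ] [35.8 -0.1 -6. ]
202 [ 40.1   0.  -26. ] [33.8 -0.1 -6. ]
[(266, [95, 6, 2]), (269, [36, 35, 28]), (272, [32, 33, 32]), (275, [37, 35, 34]), (278, [34, 38, 32]), (281, [37, 36, 39]), (284, [42, 41, 43]), (287, [34, 32, 29]), (290, [34, 31, 35]), (293, [36, 35, 35]), (296, [30, 31, 32]), (299, [42, 27, 25]), (302, [92, 4, 0])]
```

View pics/w3c.png

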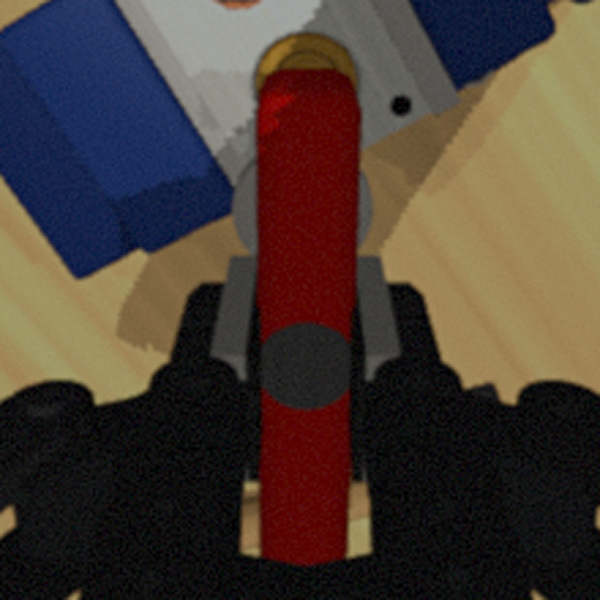

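The near end of the handle reads at tool x of about 46–47 mm, against the nominal 45, and the hub at about 3 mm. So the spindle axis sits about 2 mm from the TCP along tool +x, and I'll compensate for that while turning.

```bash
python3 -m jog '{"offset":[[0.0005,0.002,-0.012],[0,0,-0.012],[0,0,-0.012],[0,0,-0.012],[0,0,-0.008],[0,0,-0.008],[0,0,-0.008],[0,0,-0.008],[0,0,-0.008],[0,0,-0.008],[0,0,0],[0,0,0]],"yaw":[5,5,5,5,0,0,0,0,0,0,0,0],"jaw":[1,1,1,1,1,1,1,1,1,1,1,1]}'
python3 - <<'E'
from h import *
o=st(); print(np.round(o['joint_pos'],3))
s=manip.camera('scene')
for n in('rod','rod_grip','plug_mouth'):
    print(n,[(np.round(d['at'],4).tolist(),round(d['score'],2)) for d in manip.tip_of(s,n)[:2]])
E
```

```text
clock: 11.27
position: [0.5884, 0.0407, 0.1558]
ee_rot: [-0.611, 0.792, 0.0, -0.001]
ft_force: [-1.0, -1.4, -3.3]
grip_width: 0.169
grasp_force: 97.6
{'clock': 11.2667, 'position': [0.5884, 0.0407, 0.1558], 'ee_rot': [-0.6109, 0.7917, 0.0003, -0.0007], 'ft_force': [-0.9917, -1.3854, -3.2873], 'torque': [-0.3568, 0.4658, 0.0337], 'grip_width': 0.1692, 'grasp_force': 97.5932}
[ 0.701  0.562 -1.13   1.61   0.522  1.309  2.375]
rod [([0.5894, 0.0408, 0.1146], 0.74), ([0.5844, 0.0377, 0.0761], 0.32)]
rod_grip [([0.5181, -0.2263, 0.0051], 0.61), ([0.5918, 0.037, 0.171], 0.51)]
plug_mouth [([0.5861, 0.0406, 0.0922], 0.61)]
```

```bash
python3 -m jog '{"offset":[[-0.0007,-0.001,0],[0,0,-0.002],[0,0,-0.002],[0,0,-0.002],[0,0,-0.001],[0,0,0]],"yaw":[0,0,0,0,0,0],"jaw":[1,1,1,1,1,1]}'
python3 -c "
from h import *
st()"
python3 -m jog '{"offset":[[0,0,-0.001],[0,0,-0.001],[0,0,0]],"yaw":[0,0,0],"jaw":[1,1,1]}'
python3 -c "
from h import *
st()"
```

```text
clock: 11.97
position: [0.5878, 0.0401, 0.1488]
ee_rot: [-0.611, 0.792, 0.0, -0.0]
ft_force: [-3.0, 0.5, -2.7]
grip_width: 0.171
grasp_force: 97.6
{'clock': 11.9667, 'position': [0.5878, 0.0401, 0.1488], 'ee_rot': [-0.6111, 0.7915, 0.0003, -0.0003], 'ft_force': [-3.0219, 0.4572, -2.7248], 'torque': [-0.0248, 0.8263, -0.0283], 'grip_width': 0.1709, 'grasp_force': 97.6037}
clock: 12.22
position: [0.5879, 0.04, 0.147]
ee_rot: [-0.611, 0.792, 0.0, -0.0]
ft_force: [-4.0, 0.5, -2.6]
grip_width: 0.168
grasp_force: 97.9
{'clock': 12.2167, 'position': [0.5879, 0.04, 0.147], 'ee_rot': [-0.6111, 0.7916, 0.0003, -0.0003], 'ft_force': [-4.0394, 0.5146, -2.5961], 'torque': [0.0279, 1.0408, 0.0428], 'grip_width': 0.1678, 'grasp_force': 97.9379}
```

```bash
python3 -m jog '{"offset":[[-0.0012,0,0],[0,0,-0.001],[0,0,-0.001],[0,0,-0.001],[0,0,0]],"yaw":[0,0,0,0,0],"jaw":[1,1,1,1,1]}'
python3 -m jog '{"offset":[[0,0,-0.001],[0,0,-0.001],[0,0,0]],"yaw":[0,0,0],"jaw":[1,1,1]}'
python3 -c "
from h import *
st()"
```

```text
clock: 12.63
position: [0.5874, 0.04, 0.1447]
ee_rot: [-0.611, 0.792, -0.0, 0.0]
ft_force: [-2.1, 0.4, 2.8]
grip_width: 0.169
grasp_force: 98.5
clock: 12.88
position: [0.5878, 0.0403, 0.1443]
ee_rot: [-0.611, 0.792, -0.001, 0.001]
ft_force: [-6.0, -1.5, 16.9]
grip_width: 0.168
grasp_force: 100.5
{'clock': 12.8833, 'position': [0.5878, 0.0403, 0.1443], 'ee_rot': [-0.611, 0.7916, -0.0008, 0.0008], 'ft_force': [-5.9995, -1.4672, 16.8728], 'torque': [-0.4335, 1.5162, -0.0509], 'grip_width': 0.1675, 'grasp_force': 100.5032}
```

```bash
python3 -m jog '{"offset":[[-0.001,0,0.0005],[0,-0.0002,-0.00027],[0,-0.0002,-0.00027],[0,-0.0002,-0.00027],[0,-0.0002,-0.00027],[0,-0.0002,-0.00027],[0,-0.0002,-0.00027],[0,-0.0002,-0.00027],[0,0,0]],"yaw":[0,-7,-7,-7,-7,-7,-7,-7,0],"jaw":[1,1,1,1,1,1,1,1,1]}'
python3 -c "
from h import *
print(np.round(st()['joint_pos'],2))"
```

```text
clock: 13.63
position: [0.5878, 0.0391, 0.1427]
ee_rot: [-0.224, 0.975, -0.0, 0.002]
ft_force: [0.9, 1.8, 7.0]
grip_width: 0.17
grasp_force: 99.2
{'clock': 13.6333, 'position': [0.5878, 0.0391, 0.1427], 'ee_rot': [-0.2239, 0.9746, -0.0002, 0.0024], 'ft_force': [0.9013, 1.8447, 6.9894], 'torque': [0.342, -0.3817, -0.0723], 'grip_width': 0.1696, 'grasp_force': 99.1893}
[ 0.6   0.49 -0.96  1.64  0.42  1.23  1.58]
```

```bash
python3 -m jog '{"offset":[[0,-0.0001,-0.00027],[0,-0.0002,-0.00027],[0,-0.0002,-0.00027],[0,-0.0002,-0.00027],[0,-0.0002,-0.00027],[0,-0.0002,-0.00027],[0,-0.0002,-0.00027],[0,0,0]],"yaw":[-7,-7,-7,-7,-7,-7,-7,0],"jaw":[1,1,1,1,1,1,1,1]}'
python3 -c "
from h import *
print(np.round(st()['joint_pos'],2))"
```

```text
clock: 14.3
position: [0.5877, 0.0372, 0.1408]
ee_rot: [0.201, 0.98, 0.0, 0.002]
ft_force: [0.8, -0.5, 7.3]
grip_width: 0.163
grasp_force: 99.3
{'clock': 14.3, 'position': [0.5877, 0.0372, 0.1408], 'ee_rot': [0.2006, 0.9797, 0.0003, 0.0022], 'ft_force': [0.7937, -0.5263, 7.2727], 'torque': [-0.1466, -0.2919, 0.0033], 'grip_width': 0.1632, 'grasp_force': 99.2599}
[ 0.49  0.43 -0.8   1.64  0.33  1.2   0.79]
```

```bash
python3 -m jog '{"offset":[[-0.0001,-0.0002,-0.00027],[-0.0001,-0.0002,-0.00027],[-0.0001,-0.0002,-0.00027],[-0.0002,-0.0002,-0.00027],[-0.0002,-0.0001,-0.00027],[-0.0002,-0.0001,-0.00027],[-0.0002,0,-0.00027],[-0.0002,0,-0.00027],[0,0,0]],"yaw":[-7,-7,-7,-7,-7,-7,-7,-7,0],"jaw":[1,1,1,1,1,1,1,1,1]}'
python3 -c "
from h import *
print(np.round(st()['joint_pos'],2))"
python3 -m jog '{"offset":[[-0.0002,0,-0.00027],[-0.0002,0,-0.00027],[-0.0002,0.0001,-0.00027],[-0.0002,0.0001,-0.00027],[0,0,0]],"yaw":[-7,-7,-7,-7,0],"jaw":[1,1,1,1,1]}'
python3 -c "
from h import *
print(np.round(st()['joint_pos'],2))"
```

```text
clock: 15.05
position: [0.5865, 0.0358, 0.1386]
ee_rot: [0.637, 0.771, 0.001, 0.002]
ft_force: [1.0, -2.0, 7.6]
grip_width: 0.168
grasp_force: 99.2
{'clock': 15.05, 'position': [0.5865, 0.0358, 0.1386], 'ee_rot': [0.6371, 0.7708, 0.0012, 0.0021], 'ft_force': [1.0463, -2.0237, 7.5865], 'torque': [-0.472, -0.3869, -0.0971], 'grip_width': 0.1675, 'grasp_force': 99.1627}
[ 0.37  0.38 -0.63  1.66  0.24  1.17 -0.13]
clock: 15.47
position: [0.5855, 0.0357, 0.1375]
ee_rot: [0.805, 0.594, 0.001, 0.002]
ft_force: [1.0, -2.8, 8.2]
grip_width: 0.17
grasp_force: 99.3
{'clock': 15.4667, 'position': [0.5855, 0.0357, 0.1375], 'ee_rot': [0.8047, 0.5937, 0.0014, 0.0018], 'ft_force': [0.9734, -2.7952, 8.2266], 'torque': [-0.6903, -0.1481, -0.0963], 'grip_width': 0.1695, 'grasp_force': 99.2724}
[ 0.31  0.37 -0.55  1.66  0.21  1.16 -0.59]
```

```bash
python3 -m jog '{"offset":[[-0.0002,-0.0005,-0.00027],[-0.0002,0,-0.00027],[-0.0002,0.0001,-0.00027],[-0.0001,0.0001,-0.00027],[0,0,0]],"yaw":[-7,-7,-7,-7,0],"jaw":[1,1,1,1,1]}'
python3 -c "
from h import *
print(np.round(st()['joint_pos'],2))"
python3 -m jog '{"offset":[[-0.0001,0.0001,-0.00027],[-0.0001,0.0002,-0.00027],[0,0,0]],"yaw":[-7,-7,0],"jaw":[1,1,1]}'
python3 -c "
from h import *
print(np.round(st()['joint_pos'],2))
s=manip.camera('scene');save(s,'s4')
for n in('rod','rod_grip','plug_mouth'):
    print(n,[(np.round(d['at'],4).tolist(),round(d['score'],2)) for d in manip.tip_of(s,n)[:2]])"
```

```text
clock: 15.88
position: [0.5846, 0.0358, 0.1364]
ee_rot: [0.924, 0.382, 0.002, 0.001]
ft_force: [-0.7, -1.4, 9.6]
grip_width: 0.164
grasp_force: 99.3
{'clock': 15.8833, 'position': [0.5846, 0.0358, 0.1364], 'ee_rot': [0.9244, 0.3815, 0.0016, 0.0011], 'ft_force': [-0.7324, -1.384, 9.5606], 'torque': [-0.3985, 0.188, -0.1182], 'grip_width': 0.1636, 'grasp_force': 99.3473}
[ 0.25  0.35 -0.47  1.67  0.17  1.16 -1.06]
clock: 16.13
position: [0.5845, 0.0364, 0.136]
ee_rot: [0.964, 0.266, 0.002, 0.001]
ft_force: [-1.1, -1.3, 10.6]
grip_width: 0.167
grasp_force: 99.4
{'clock': 16.1333, 'position': [0.5845, 0.0364, 0.136], 'ee_rot': [0.9639, 0.2662, 0.0019, 0.0008], 'ft_force': [-1.1485, -1.3344, 10.6473], 'torque': [-0.4302, 0.1816, -0.0531], 'grip_width': 0.1666, 'grasp_force': 99.4259}
[ 0.22  0.35 -0.44  1.67  0.16  1.15 -1.29]
rod [([0.5864, 0.041, 0.0945], 0.51), ([0.7552, 0.2473, -0.0018], 0.3)]
rod_grip [([0.5884, 0.0331, 0.1512], 0.48), ([0.5846, 0.0382, 0.0928], 0.39)]
plug_mouth [([0.7543, 0.2454, 0.0001], 0.57), ([0.5864, 0.0393, 0.0919], 0.34)]
```

```bash
python3 -m jog '{"offset":[[-0.0001,0.0001,-0.00027],[0,0.0002,-0.00027],[0,0,0]],"yaw":[-7,-7,0],"jaw":[1,1,1]}'
python3 -c "
from h import *
st()"
python3 -m jog '{"offset":[[0,0.0001,-0.00027],[0,0.0002,-0.00027],[0,0,0]],"yaw":[-7,-7,0],"jaw":[1,1,1]}'
python3 -c "
from h import *
print(np.round(st()['joint_pos'],2))"
```

```text
clock: 16.58
position: [0.5846, 0.0367, 0.1359]
ee_rot: [0.989, 0.147, 0.002, 0.001]
ft_force: [-1.9, -1.0, 12.4]
grip_width: 0.165
grasp_force: 99.9
{'clock': 16.5833, 'position': [0.5846, 0.0367, 0.1359], 'ee_rot': [0.9892, 0.1467, 0.0023, 0.0006], 'ft_force': [-1.859, -0.9654, 12.4144], 'torque': [-0.5113, 0.3772, -0.1243], 'grip_width': 0.1645, 'grasp_force': 99.8915}
clock: 16.83
position: [0.5846, 0.0372, 0.1359]
ee_rot: [1.0, 0.025, 0.002, 0.0]
ft_force: [-3.3, 0.2, 17.3]
grip_width: 0.169
grasp_force: 100.5
{'clock': 16.8333, 'position': [0.5846, 0.0372, 0.1359], 'ee_rot': [0.9997, 0.0253, 0.0024, 0.0003], 'ft_force': [-3.3419, 0.1725, 17.3113], 'torque': [-0.4437, 0.8902, -0.1272], 'grip_width': 0.1688, 'grasp_force': 100.5119}
[ 0.16  0.34 -0.36  1.68  0.13  1.15 -1.76]
```

The height has stopped at 0.1359 while the force rises, so the collar is down. Now I'll draw the plug up.

```bash
python3 -m jog '{"offset":[[0.0005,0,0.0015],[0,0,0.0015],[0,0,0],[0,0,0.002],[0,0,0.003],[0,0,0.004],[0,0,0.004],[0,0,0]],"yaw":[0,0,0,0,0,0,0,0],"jaw":[1,1,1,1,1,1,1,1]}'
python3 -c "
from h import *
st()"
```

```text
clock: 17.5
position: [0.5831, 0.037, 0.1495]
ee_rot: [1.0, 0.029, -0.0, 0.0]
ft_force: [0.3, -0.5, -7.4]
grip_width: 0.168
grasp_force: 98.0
{'clock': 17.5, 'position': [0.5831, 0.037, 0.1495], 'ee_rot': [0.9996, 0.029, -0.0003, 0.0001], 'ft_force': [0.2832, -0.5448, -7.4437], 'torque': [-0.1437, -0.1619, 0.0649], 'grip_width': 0.1683, 'grasp_force': 98.0141}
```

```bash
python3 -m jog '{"offset":[[0,0,0.004],[0,0,0.004],[0,0,0.004],[0,0,0.005],[0,0,0.005],[0,0,0]],"yaw":[0,0,0,0,0,0],"jaw":[1,1,1,1,1,1]}'
python3 -m jog '{"offset":[[0,0,0.005],[0,0,0.005],[0,0,0.006],[0,0,0.006],[0,0,0.006],[0,0,0.006],[0,0,0],[0,0,0]],"yaw":[0,0,0,0,0,0,0,0],"jaw":[1,1,1,1,1,1,1,1]}'
python3 - <<'E'
from h import *
o=st(); print(np.round(o['joint_pos'],2))
s=manip.camera('scene'); save(s,'s5')
for n in('rod','rod_grip','plug','plug_mouth','bore'):
    print(n,[(np.round(d['at'],4).tolist(),round(d['score'],2)) for d in manip.tip_of(s,n)[:2]])
cv2.imwrite('pics/s5c.png',cv2.resize(cv2.imread('pics/s5.png')[120:280,200:420],(660,480)))
E
```

```text
clock: 18.0
position: [0.5843, 0.0374, 0.1734]
ee_rot: [1.0, 0.029, 0.002, -0.0]
ft_force: [0.5, 0.2, -4.6]
grip_width: 0.167
grasp_force: 98.7
clock: 18.67
position: [0.5835, 0.037, 0.2055]
ee_rot: [1.0, 0.029, 0.0, 0.0]
ft_force: [0.3, 0.7, -4.8]
grip_width: 0.166
grasp_force: 98.7
{'clock': 18.6667, 'position': [0.5835, 0.037, 0.2055], 'ee_rot': [0.9996, 0.029, 0.0004, 0.0001], 'ft_force': [0.2874, 0.7058, -4.7946], 'torque': [-0.0625, -0.0147, 0.0235], 'grip_width': 0.1658, 'grasp_force': 98.7476}
[ 0.17  0.28 -0.37  1.59  0.11  1.28 -1.73]
rod [([0.5881, 0.0389, 0.164], 0.73), ([0.5889, 0.0306, 0.2184], 0.29)]
rod_grip [([0.5867, 0.0352, 0.2211], 0.85)]
plug [([0.5858, 0.0334, 0.1198], 0.77), ([0.5862, 0.039, 0.16], 0.41)]
plug_mouth [([0.585, 0.0358, 0.1615], 0.73), ([0.7958, -0.0393, -0.0017], 0.29)]
bore [([0.5914, 0.0391, 0.0905], 0.76)]
```

View pics/s5c.png

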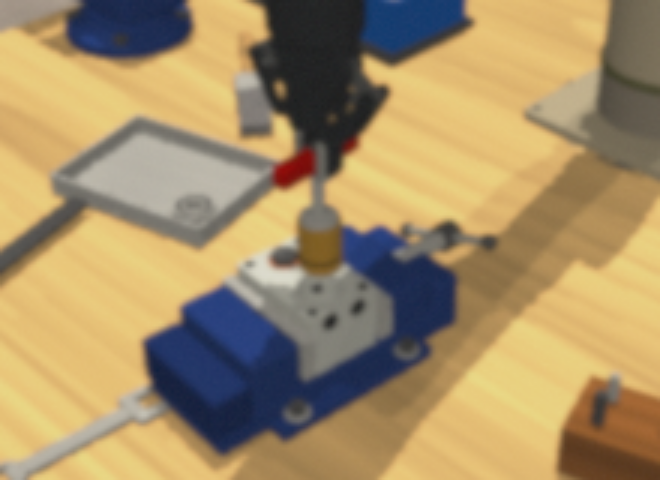

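The plug hangs on the rod with its collar seated, at about (320,240) in the crop, and it is clear of the block. Next it goes over the empty half of the tray.

```bash
python3 -m jog '{"offset":[[0,0,0.008],[0,0,0.01],[-0.003,-0.013,0.002],[-0.0054,-0.024,0],[-0.0054,-0.026,0],[-0.0054,-0.026,0],[-0.0054,-0.026,0],[-0.0054,-0.026,0],[-0.0054,-0.026,0],[-0.0054,-0.026,0],[-0.0054,-0.026,0],[-0.0054,-0.026,0],[-0.0054,-0.026,0],[-0.0054,-0.026,0],[-0.0054,-0.026,0],[-0.0054,-0.024,0],[-0.003,-0.018,0],[0,0,0],[0,0,0]],"yaw":[0,0,0,0,0,0,0,0,0,0,0,0,0,0,0,0,0,0,0],"jaw":[1,1,1,1,1,1,1,1,1,1,1,1,1,1,1,1,1,1,1]}'
python3 - <<'E'
from h import *
o=st(); print(np.round(o['joint_pos'],2))
for c in('scene','top'):
  s=manip.camera(c)
  for n in('rod','plug','plug_mouth','tray','bearing'):
    print(n,[(np.round(d['at'],4).tolist(),round(d['score'],2)) for d in manip.tip_of(s,n)[:1]])
E
```

```text
clock: 20.55
position: [0.5069, -0.3292, 0.226]
ee_rot: [1.0, 0.028, 0.0, 0.0]
ft_force: [0.4, 0.2, -5.7]
grip_width: 0.166
grasp_force: 98.7
{'clock': 20.55, 'position': [0.5069, -0.3292, 0.226], 'ee_rot': [0.9996, 0.028, 0.0004, 0.0003], 'ft_force': [0.4131, 0.187, -5.6628], 'torque': [0.0822, 0.0087, 0.0591], 'grip_width': 0.1657, 'grasp_force': 98.7462}
[ 0.61  0.29 -0.14  1.52  0.04  1.33 -1.04]
rod [([0.5104, -0.3259, 0.1812], 0.58)]
plug [([0.5057, -0.3311, 0.1421], 0.45)]
plug_mouth [([0.5078, -0.3314, 0.1807], 0.65)]
tray [([0.4975, -0.2943, -0.0034], 0.69)]
bearing [([0.5189, -0.2274, 0.0081], 0.57)]
rod [([0.5109, -0.3272, 0.1828], 0.89)]
plug [([0.5094, -0.3219, 0.1338], 0.48)]
plug_mouth [([0.5105, -0.3275, 0.1831], 0.65)]
tray [([0.5004, -0.2952, 0.0018], 0.72)]
bearing [([0.5131, -0.224, 0.007], 0.59)]
```

```bash
python3 -m jog '{"offset":[[0,0,-0.006],[0,0,-0.012],[0,0,-0.014],[0,0,-0.014],[0,0,-0.014],[0,0,-0.014],[0,0,-0.014],[0,0,-0.012],[0,0,-0.01],[0,0,-0.006],[0,0,-0.004],[0,0,-0.002],[0,0,-0.002],[0,0,0],[0,0,0]],"yaw":[0,0,0,0,0,0,0,0,0,0,0,0,0,0,0],"jaw":[1,1,1,1,1,1,1,1,1,1,1,1,1,1,1]}'
python3 -m jog '{"offset":[[0,0,-0.001],[0,0,-0.001],[0,0,-0.001],[0,0,-0.001],[0,0,0]],"yaw":[0,0,0,0,0],"jaw":[1,1,1,1,1]}'
```

```text
clock: 22.4
position: [0.5074, -0.3281, 0.1016]
ee_rot: [1.0, 0.029, 0.0, 0.0]
ft_force: [0.4, 0.9, -3.6]
grip_width: 0.169
grasp_force: 98.7
clock: 22.82
position: [0.507, -0.3279, 0.0969]
ee_rot: [1.0, 0.029, -0.0, -0.0]
ft_force: [0.8, 0.8, -5.1]
grip_width: 0.166
grasp_force: 98.7
```

```bash
python3 -m jog '{"offset":[[0,0,-0.001],[0,0,-0.001],[0,0,0]],"yaw":[0,0,0],"jaw":[1,1,1]}'
python3 -m jog '{"offset":[[0,0,-0.001],[0,0,-0.0005],[0,0,0]],"yaw":[0,0,0],"jaw":[1,1,1]}'
```

```text
clock: 23.07
position: [0.507, -0.3279, 0.0949]
ee_rot: [1.0, 0.029, -0.0, -0.0]
ft_force: [-0.7, -0.3, -4.6]
grip_width: 0.166
grasp_force: 98.7
clock: 23.32
position: [0.5074, -0.328, 0.0942]
ee_rot: [1.0, 0.029, 0.0, 0.0]
ft_force: [-1.6, 1.9, 0.7]
grip_width: 0.169
grasp_force: 99.7
```

```bash
python3 -m jog '{"offset":[[0,0,-0.0007],[0,0,0],[0,0,0]],"yaw":[0,0,0],"jaw":[1,1,1]}'
python3 -m jog '{"offset":[[0,0,0],[0,0,0],[0,0,0],[0,0,0],[0,0,0],[0,0,0],[0,0,0],[0,0,0]],"yaw":[0,0,0,0,0,0,0,0],"jaw":[0.7,0.6,0.4,0.2,0,0,0,0]}' 20
python3 -m jog '{"offset":[[0,0,0.005],[0,0,0.01],[0,0,0.02],[0,0,0.02],[0,0,0.02],[0,0,0.02],[0,0,0.02],[0,0,0.02],[0,0,0.01],[0,0,0],[0,0,0],[0,0,0]],"yaw":[0,0,0,0,0,0,0,0,0,0,0,0],"jaw":[0,0,0,0,0,0,0,0,0,0,0,0]}'
python3 - <<'E'
from h import *
st()
for c in('scene','wrist','top'):
  s=manip.camera(c); save(s,c+'6')
  for n in('rod','rod_grip','plug','plug_mouth'):
    print(n,[(np.round(d['at'],4).tolist(),round(d['score'],2)) for d in manip.tip_of(s,n)[:1]])
a=cv2.imread('pics/scene6.png')[110:230,180:330];b=cv2.imread('pics/wrist6.png')
cv2.imwrite('pics/c6.png',np.hstack([cv2.resize(a,(380,304)),cv2.resize(b,(400,304))]))
E
```

```text
clock: 23.57
position: [0.5077, -0.328, 0.0941]
ee_rot: [1.0, 0.029, 0.001, 0.0]
ft_force: [-2.1, 2.8, 6.0]
grip_width: 0.166
grasp_force: 100.6
clock: 24.23
position: [0.5071, -0.328, 0.0929]
ee_rot: [1.0, 0.029, -0.0, 0.0]
ft_force: [-0.2, 0.5, 0.1]
grip_width: 0.994
grasp_force: 0.0
clock: 25.23
position: [0.5067, -0.3277, 0.2367]
ee_rot: [1.0, 0.029, -0.001, -0.0]
ft_force: [-0.0, -0.1, -0.6]
grip_width: 0.996
grasp_force: 0.0
{'clock': 25.2333, 'position': [0.5067, -0.3277, 0.2367], 'ee_rot': [0.9996, 0.0291, -0.0007, -0.0004], 'ft_force': [-0.0411, -0.0613, -0.6113], 'torque': [-0.0107, 0.0727, -0.059], 'grip_width': 0.996, 'grasp_force': 0.0}
rod [([0.5105, -0.3238, 0.0503], 0.6)]
rod_grip [([0.5162, -0.3297, 0.1103], 0.82)]
plug [([0.5061, -0.3265, 0.006], 0.61)]
plug_mouth [([0.5104, -0.326, 0.0482], 0.47)]
rod [([0.5145, -0.3205, 0.0451], 0.55)]
rod_grip [([0.5059, -0.326, 0.1096], 0.93)]
plug [([0.5074, -0.3287, 0.0044], 0.75)]
plug_mouth [([0.5129, -0.3247, 0.0474], 0.51)]
rod [([0.5112, -0.3286, 0.0516], 0.69)]
rod_grip [([0.5141, -0.3225, 0.1115], 0.93)]
plug [([0.51, -0.3247, 0.0025], 0.64)]
plug_mouth [([0.5107, -0.3269, 0.0478], 0.42)]
```

View pics/c6.png

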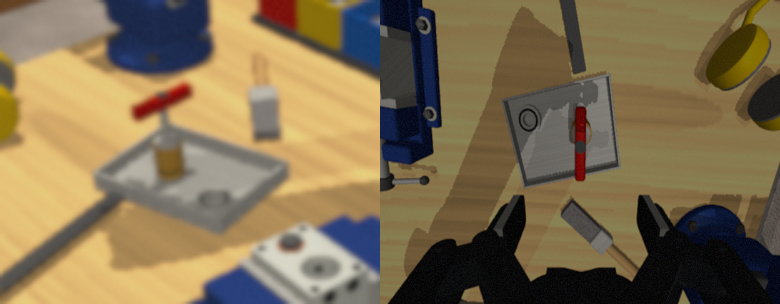

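The plug stands upright on the tray floor with the rod still screwed in, at about (170,160) in the left half, and the gripper is well clear. I'm handing it in.

```bash
python3 -c "
from workcell import manip
print(manip.hand_in())"
```

```text
the job is handed in; nothing more can be done
None
```

The job is handed in; it returned no verdict. The rod was threaded home and the plug drawn out, and the plug was left standing upright in the tray's empty half with the rod still screwed in and the gripper clear, about 25 s in.

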